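# Park the spare microscope lenses in order of size

## Task

Park the four spare microscope lenses on the lens rail, one upright in the middle of each round seat with the glass up, in order of size: the largest on the seat next to the upright end stop, then smaller and smaller, the smallest farthest from it. Leave the small culture dish where it stands.

Things in the scene. Friction and masses are not known exactly. Their poses are not given: they have to be found in the camera images.
- lens_small_center (a point): The smallest of four spare microscope lenses: an upright black cylinder, 34 mm diameter, 40 mm tall, with two narrow bright rings round it and glass on its top face. The point is its centre, 20 mm above its foot; z points up out of the glass.
- lens_medium_center (a point): The second smallest of four spare microscope lenses: an upright black cylinder, 41 mm diameter, 48 mm tall, with two narrow bright rings round it and glass on its top face. The point is its centre, 24 mm above its foot; z points up out of the glass.
- lens_large_center (a point): The second largest of four spare microscope lenses: an upright black cylinder, 48 mm diameter, 56 mm tall, with two narrow bright rings round it and glass on its top face. The point is its centre, 28 mm above its foot; z points up out of the glass.
- lens_largest_center (a point): The largest of four spare microscope lenses: an upright black cylinder, 56 mm diameter, 64 mm tall, with two narrow bright rings round it and glass on its top face. The point is its centre, 32 mm above its foot; z points up out of the glass.
- seat_a_top (a point): One of four identical round white seats (68 mm diameter, grey ring on it) in a straight row along the lens rail, centres 80 mm apart; which one comes where in the row varies. The point is the centre of its flat top, 7 mm above the bench; its y axis lies along the rail. A lens just stands on it; there is no rim.
- seat_b_top (a point): One of four identical round white seats (68 mm diameter, grey ring on it) in a straight row along the lens rail, centres 80 mm apart; which one comes where in the row varies. The point is the centre of its flat top, 7 mm above the bench; its y axis lies along the rail. A lens just stands on it; there is no rim.
- seat_c_top (a point): One of four identical round white seats (68 mm diameter, grey ring on it) in a straight row along the lens rail, centres 80 mm apart; which one comes where in the row varies. The point is the centre of its flat top, 7 mm above the bench; its y axis lies along the rail. A lens just stands on it; there is no rim.
- seat_d_top (a point): One of four identical round white seats (68 mm diameter, grey ring on it) in a straight row along the lens rail, centres 80 mm apart; which one comes where in the row varies. The point is the centre of its flat top, 7 mm above the bench; its y axis lies along the rail. A lens just stands on it; there is no rim.
- end_stop: The upright aluminium end stop, a plate 70 mm across the rail, 8 mm thick along it, its top 49 mm above the bench, fixed at one end of the lens rail (either end; the other end has only a 4 mm low strip). The rail is an aluminium strip 410 x 78 mm, 4 mm thick, fixed to the bench. Origin: centre of the plate's underside, 66 mm from the centre of the nearest seat, in line with the seats; y axis along the rail.
- dish_center (a point): A small closed culture dish, amber, 61 mm diameter, 14 mm tall, standing beyond the lenses; not to be disturbed. The point is its centre, 7 mm above the bench.
Things that resemble listed ones, but are neither listed nor needed, are in the scene too. What is shaped like the part that bears lens_medium_center but orange is not meant.

How it is judged:
By the outcome, as a careful person would: the job done as asked, in the order asked, and still so for the second after the job is handed in, with the robot touching nothing.
It also fails if it takes over 104 s, if anything falls off the work surface, if the arm or the gripper's body presses on something with over 40 N, if the wrist force passes 120 N, or if a joint passes its speed limit or range.

## Robot

A 6-joint arm with a two-finger parallel gripper is mounted at the origin on the work surface. World frame = base frame: x ahead of the robot, y to its left, z up, the work surface at z = 0. Lengths are in m, angles in rad, forces in N, time in s.
With the tool pointing down it reaches from about 0.25 to 0.775 m from the base axis. Payload 4 kg.
Tool frame: the origin (TCP) lies between the finger pads; the fingertips stand 25 mm ahead of it and the grasp point (between the pads) lies 6 mm ahead of it (robot.tip_reach is the distance from the TCP to the fingertips, in m); z points along the fingers, y is the line along which they close (so a half turn about z gives the same grasp; the last joint's range is limited). The gripper opens to 94 mm and grips with 3 to 60 N. Pads are 16 mm wide; open, the fingers measure 119 mm over their backs; the gripper's body (75 mm by 177 mm) begins 78 mm behind the grasp point.
Start: joints at [-1.325, 0.087, 1.371, -0, 1.684, -0.103], TCP at [0.188, -0.517, 0.231] pointing down, gripper open.
Joint ranges: [-3.1, 3.1], [-0.76, 2.03], [0.27, 2.55], [-1.08, 4.22], [0.17, 2.65], [-2.57, 2.57]. Speed limits (rad/s): [2.79, 2.79, 3.14, 3.14, 3.14, 3.14].

## Interface

Orientations are given as [roll, pitch, yaw] about the fixed x, y, z axes, in that order (R = Rz(yaw) Ry(pitch) Rx(roll)).
In Python, from bench import sensors, snapshot, camera_info, ticket, robot gives the robot as it stands.
- The arm moves only by the tool arm_command, never from a script. Its argument "plan" is a list of rows, each an object with "grip": the closure, from -1 (fully open) to 1 (shut); "slide": the shift along the tool's x, y, z normalised to -1 to 1, where 1 is 500 mm, a list of three; "spin": the turn about the tool's z normalised to -1 to 1, where 1 is 5 degrees. A call has 1 to 10 rows; each row shifts and turns the commanded pose from where the row before left it, along the tool's axes as they then stand; what a row does not reach is not made up. A row lasts 1/8 s, in which the tool goes at most 62.5 mm and 10.7 degrees, less where a joint would pass 70% of its speed; a pose out of reach is approached as far as the arm can. A call with a number of a shift or a turn outside -1 to 1 is refused whole. A call with a gripper value outside its range is refused whole. The fingers move at their own pace and stop on an object; the grip force is fixed at half the most. Time passes only in rows, so rows that do not move let the fingers close. It gives the time, the measured TCP pose, the force, the opening and the grip force at its end, in the units of the state.
- sensors.get_obs(): the state, without advancing time (a new reading comes with each control period).
- snapshot(name): name is "side" or "top" or "wrist"; returns the picture (384x512x3 uint8, red, green, blue); there is no depth.
- camera_info(name): a dict with "fx", "fy", "cx", "cy" (pixels), "k1" (the pictures are not rectified: a ray, as slopes to the right and down, at radius r is drawn at 1 + k1 r^2 times it, then the intrinsics apply), "position" and "rotation" of the camera in the world. Camera axes: x right, y up, looking along -z (the intrinsics and any distortion apply to the point x, -y, -z); pixel columns grow to the right and rows downward; lengths in m; the calibration is good to about 2 mm. A picture is of the moment at which its call begins: read the wrist's pose just before it. camera_info takes no time and is no camera call; for the wrist camera it gives the pose at the moment of the call.
- ticket.close_job(): hands the job in; it is judged then, once.
The state is a dict: "time": time; "joint_positions": joint angles; "qvel": joint speeds; "joint_torque": joint torques, N m; "tool_pos": TCP position; "ee_rot": TCP orientation; "wrist_force": force on the tool from outside, world axes, zero at the start; "wrist_torque": the same for the moment, N m; "width": finger opening in m; "finger_force": force on a finger pad.
Only numpy, scipy, OpenCV 4.12 (cv2) and the standard library are available. Lean on these libraries where they do the work, as an engineer would, in place of code of your own. Each camera call takes 0.05 s, during which the arm holds its last target. There are 200 camera calls.

## Working session

There is one attempt and no reset: what is moved stays moved. The work goes in short steps, Python scripts to look and compute and a tool call to move; the robot and the scene stay as the last step left them, time stands still between calls to the robot, and variables do not carry over. Pictures are saved under pics/ and viewed, at most 14 in all, crops included, and the job is handed in when it is done.

Besides the shell and the picture viewer there is one more tool, called after "Call:" in YAML: its name, and indented under it one key for each argument. arm_command: Moves the arm, as the interface text tells. Scaled input: -1 to 1 covers 500 mm each way for a shift and 5 degrees each way for a turn. Its arguments: {"type":"object","properties":{"plan":{"type":"array","items":{"type":"object","properties":{"grip":{"type":"number"},"slide":{"type":"array","items":{"type":"number"}},"spin":{"type":"number"}}}}},"required":["plan"]}

```bash
mkdir -p pics; ls; python3 - <<'E'
from bench import sensors, snapshot, camera_info
import cv2
o=sensors.get_obs();print(o)
for n in("top","side"):
    print(n,camera_info(n))
    cv2.imwrite(f"pics/{n}0.png",snapshot(n)[:,:,::-1])
E
```

```text
pics
{'time': 0.0, 'joint_positions': array([-1.32511147e+00,  8.79445414e-02,  1.37227346e+00, -6.02621021e-06,
        1.68361564e+00, -1.03088986e-01]), 'qvel': array([ 0.00152501,  0.00110415,  0.00035825,  0.00251826, -0.00015026,
        0.00010968]), 'joint_torque': array([-2.06355013e-03, -3.40185857e+01, -3.02429760e+01,  7.17251678e-02,
        3.30866757e-02, -1.61875219e-04]), 'tool_pos': array([ 0.18783473, -0.5163878 ,  0.22930012]), 'ee_rot': array([-3.13936295e+00, -2.24654511e-04,  3.48772925e-01]), 'wrist_force': array([-0.08645751,  0.79284982, -0.11707735]), 'wrist_torque': array([0.01047265, 0.02780577, 0.00023496]), 'finger_force': 0.0, 'width': 0.09390533196662264}
top {'fx': 378.90643888517474, 'fy': 378.90643888517474, 'cx': 255.14708540363054, 'cy': 194.95652620575837, 'k1': -0.11446544870842938, 'position': array([0.57816868, 0.05377282, 0.89055966]), 'rotation': array([ 0.06004835, -0.00681637, -1.54140988])}
side {'fx': 369.88639186286423, 'fy': 369.88639186286423, 'cx': 257.10515445922556, 'cy': 191.81494595648934, 'k1': -0.09019626350496146, 'position': array([ 0.49709139, -0.39722502,  0.63188833]), 'rotation': array([ 0.66255203,  0.00348172, -0.29666709])}
```

View pics/top0.png

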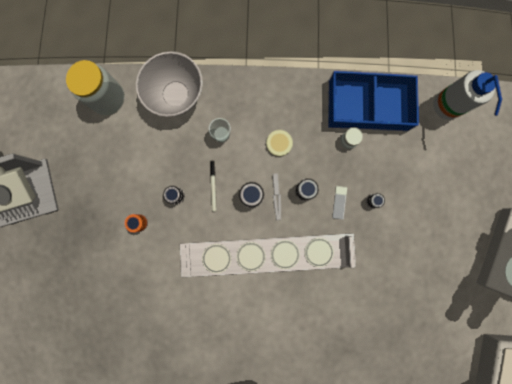

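View pics/side0.png

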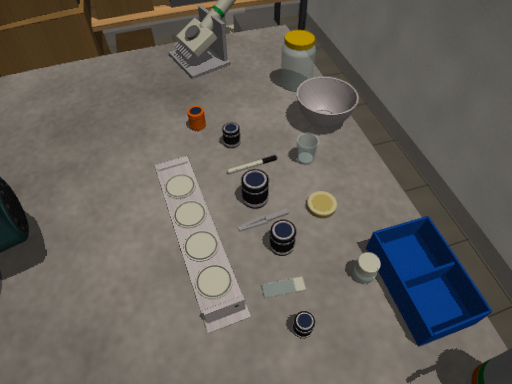

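The top view shows the rail with seats at (217,259), (251,256), (285,254), (319,252) and the end stop at the right (350,251). The black lens candidates are at (172,195), (251,195), (307,189) and (376,201). The orange decoy is at (135,223) and the dish at (279,143). Next I measure these and confirm them in a crop.

```bash
cat > h.py <<'E'
import numpy as np, cv2
from scipy.spatial.transform import Rotation as R
def cam(ci):
    K=np.array([[ci['fx'],0,ci['cx']],[0,ci['fy'],ci['cy']],[0,0,1]]); D=np.array([ci['k1'],0,0,0])
    Rcw=R.from_euler('xyz',ci['rotation']).as_matrix()@np.diag([1,-1,-1])
    return K,D,Rcw,np.array(ci['position'])
def project(ci,P):
    K,D,A,p=cam(ci); return cv2.projectPoints(((np.atleast_2d(P)-p)@A),np.zeros(3),np.zeros(3),K,D)[0][:,0]
def ground(ci,uv,z):
    K,D,A,p=cam(ci); q=cv2.undistortPoints(np.array(uv,float).reshape(-1,1,2),K,D)[:,0]
    d=np.c_[q,np.ones(len(q))]@A.T; return p+d*((z-p[2])/d[:,2])[:,None]
def circ(c,r,z):
    t=np.linspace(0,2*np.pi,40); return np.c_[c[0]+r*np.cos(t),c[1]+r*np.sin(t),z+0*t]
def sil(ci,c,r,h,z0=0):
    return cv2.convexHull(project(ci,np.r_[circ(c,r,z0),circ(c,r,z0+h)]).astype(np.float32))
E
python3 - <<'E'
from h import *; from bench import camera_info
T=camera_info("top");S=camera_info("side")
it=cv2.imread("pics/top0.png");isd=cv2.imread("pics/side0.png")
def sub(im,uv,w,k):
    u,v=uv;return None
# seats
for n,ci,im,g in(("top",T,it,[(217,259),(251,256),(285,254),(319,252)]),("side",S,isd,[(180,186),(190,214),(201,246),(214,281)])):
    hsv=cv2.cvtColor(im,cv2.COLOR_BGR2HSV); 
    b=im.astype(int); m=((b[:,:,1]-b[:,:,0]>8)&(b[:,:,1]>130)).astype(np.uint8)
    nn,l,st,ce=cv2.connectedComponentsWithStats(m)
    for i in range(1,nn):
        if st[i,4]>150 and min(np.hypot(*(ce[i]-q)) for q in g)<9:
            c,_=max(((x,cv2.contourArea(x)) for x in cv2.findContours((l==i).astype(np.uint8),0,2)[0]),key=lambda t:t[1])
            e=cv2.fitEllipse(c); print(n,"seat",np.round(e[0],1),np.round(e[1],1),ground(ci,[e[0]],.007)[0].round(4))
for uv in [(172,195),(251,195),(307,189),(376,201),(135,223),(279,143)]: print(uv,ground(T,[uv],.05)[0].round(3), project(S,ground(T,[uv],.05)).round(0))
cv2.imwrite("pics/c1.png",cv2.resize(it[165:285,120:390],None,fx=2.95,fy=2.95,interpolation=cv2.INTER_CUBIC))
cv2.imwrite("pics/c2.png",cv2.resize(isd[115:345,180:340],None,fx=2.6,fy=2.6,interpolation=cv2.INTER_CUBIC))
E
```

```text
side seat [179.6 185.1] [23.2 30.5] [0.4813 0.1375 0.007 ]
side seat [189.8 213.2] [26.1 32.1] [0.4889 0.0572 0.007 ]
side seat [200.7 245.1] [29.9 34.8] [ 0.4951 -0.0231  0.007 ]
side seat [213.6 281. ] [34.1 37.4] [ 0.5021 -0.1032  0.007 ]
side seat [213.4 280.7] [28.2 30.9] [ 0.5019 -0.1027  0.007 ]
(172, 195) [0.623 0.235 0.05 ] [[230. 128.]]
(251, 195) [0.628 0.059 0.05 ] [[254. 184.]]
(307, 189) [ 0.646 -0.066  0.05 ] [[283. 232.]]
(376, 201) [ 0.623 -0.223  0.05 ] [[302. 315.]]
(135, 223) [0.558 0.316 0.05 ] [[196. 112.]]
(279, 143) [ 0.747 -0.001  0.05 ] [[320. 192.]]
```

View pics/c1.png

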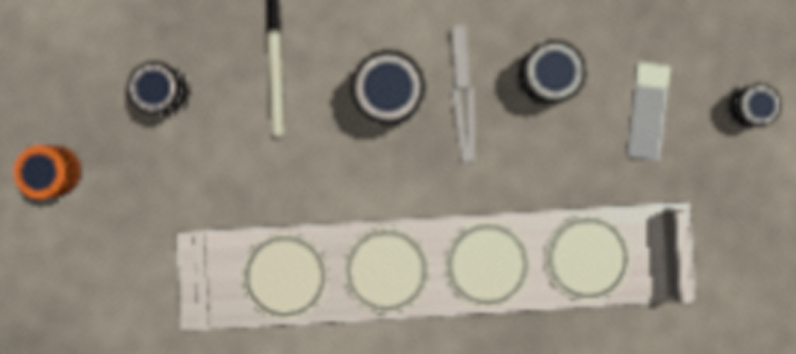

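The crop shows the candidates clearly. The black lenses are at crop (154,88), (387,88), (554,72) and (760,104), and the orange decoy at (40,172) is excluded by its colour. By size, left to right, they are medium, largest, large and smallest. The end stop is at (664,257), on the right. Next I fit the glass discs in both views.

```bash
cat > m.py <<'E'
from h import *
def blob(im,pred,near,rad):
    m=pred(im.astype(int)).astype(np.uint8); n,l,st,ce=cv2.connectedComponentsWithStats(m)
    best=[i for i in range(1,n) if st[i,4]>25 and np.hypot(*(ce[i]-near))<rad]
    if not best:return None
    i=max(best,key=lambda i:st[i,4]); c=max(cv2.findContours((l==i).astype(np.uint8),0,1)[0],key=cv2.contourArea)
    h=cv2.convexHull(c); e=cv2.fitEllipse(h if len(h)>5 else c); return e
glass=lambda b:(b[:,:,0]-b[:,:,2]>12)&(b[:,:,0]<130)
white=lambda b:(b[:,:,1]-b[:,:,0]>14)&(b[:,:,1]>150)
E
python3 - <<'E'
from m import *; from bench import camera_info
T=camera_info("top");S=camera_info("side")
it=cv2.imread("pics/top0.png");isd=cv2.imread("pics/side0.png")
N=['medium','largest','large','small'];H=[.048,.064,.056,.04]
k=4
big=[cv2.resize(x,None,fx=k,fy=k,interpolation=cv2.INTER_CUBIC) for x in (it,isd)]
f=lambda e:((np.array(e[0])+.5)/k-.5)
for n,h,a in zip(N,H,[(172,195),(251,195),(307,189),(376,201)]):
    g=ground(T,[a],h)
    for nm,ci,im in(("top",T,big[0]),("side",S,big[1])):
        e=blob(im,glass,project(ci,g)[0]*k,40)
        print(n,nm,None if e is None else (f(e).round(1),np.round(np.array(e[1])/k,1),ground(ci,[f(e)],h)[0].round(4)))
for a in [(217,259),(251,256),(285,254),(319,252)]:
    g=ground(T,[a],.007)
    for nm,ci,im in(("top",T,big[0]),("side",S,big[1])):
        e=blob(im,white,project(ci,g)[0]*k,30)
        print("seat",nm,None if e is None else (f(e).round(1),np.round(np.array(e[1])/k,1),ground(ci,[f(e)],.007)[0].round(4)))
E
```

```text
medium top (array([171.3, 194.2]), array([10.1, 10.3]), array([0.6251, 0.237 , 0.048 ]))
medium side (array([230.3, 127.2]), array([ 7.4, 11. ]), array([0.6244, 0.2399, 0.048 ]))
largest top (array([251., 194.]), array([15.2, 15.2]), array([0.6299, 0.0586, 0.064 ]))
largest side (array([254.5, 178.7]), array([13.8, 18.3]), array([0.6294, 0.0604, 0.064 ]))
large top (array([307.7, 188.6]), array([12.3, 12.6]), array([ 0.6461, -0.0664,  0.056 ]))
large side (array([282.9, 229.7]), array([14.8, 17.1]), array([ 0.6459, -0.065 ,  0.056 ]))
small top (array([377.7, 200.1]), array([7.5, 7.8]), array([ 0.6261, -0.2302,  0.04  ]))
small side (array([304.4, 320.2]), array([13.4, 14. ]), array([ 0.6262, -0.2287,  0.04  ]))
seat top (array([216.3, 258.2]), array([29.8, 30.1]), array([0.4818, 0.1352, 0.007 ]))
seat side (array([179.4, 185.3]), array([19.3, 25.7]), array([0.4806, 0.1369, 0.007 ]))
seat top (array([250.5, 256.2]), array([29.9, 30.1]), array([0.4887, 0.0558, 0.007 ]))
seat side (array([189.2, 213.3]), array([21.8, 27.4]), array([0.4876, 0.0572, 0.007 ]))
seat top (array([284.9, 254.1]), array([29.9, 30.3]), array([ 0.4959, -0.0237,  0.007 ]))
seat side (array([200.5, 245. ]), array([24.8, 29.2]), array([ 0.4948, -0.0228,  0.007 ]))
seat top (array([319. , 251.9]), array([29.7, 30.1]), array([ 0.5029, -0.1033,  0.007 ]))
seat side (array([213.4, 280.7]), array([28. , 31.2]), array([ 0.5019, -0.1026,  0.007 ]))
```

The measurements agree to about 1 mm between the two views. The targets are:

| Lens | Seat centre y (m) |
|---|---|
| largest | -0.103 (next to the end stop) |
| large | -0.023 |
| medium | +0.0565 |
| small | +0.136 |

I will turn the tool to yaw 90° so the fingers close across the rail.

Call:
arm_command:
  plan:
    - {"grip": -1, "slide": [0.1, 0, 0], "spin": -1}
    - {"grip": -1, "slide": [0.1, 0, 0], "spin": -1}
    - {"grip": -1, "slide": [0.1, 0, 0], "spin": -1}
    - {"grip": -1, "slide": [0.1, 0, 0], "spin": -1}
    - {"grip": -1, "slide": [0.1, 0, 0], "spin": -1}
    - {"grip": -1, "slide": [0.1, 0, 0], "spin": -1}
    - {"grip": -1, "slide": [0.1, 0, 0], "spin": -1}
    - {"grip": -1, "slide": [0.1, 0, 0], "spin": -1}
    - {"grip": -1, "slide": [0.1, 0, 0], "spin": -1}
    - {"grip": -1, "slide": [0.1, 0, 0], "spin": -1}

```text
time: 1.35
tool_pos: [0.5458, -0.1881, 0.2296]
ee_rot: [-3.14, -0.0, 1.224]
wrist_force: [0.5, 0.5, 0.3]
width: 0.0937
finger_force: 0.0
```

Call:
arm_command:
  plan:
    - {"grip": -1, "slide": [0.1, 0, 0], "spin": -1}
    - {"grip": -1, "slide": [0.1, 0, 0], "spin": -1}
    - {"grip": -1, "slide": [0.1, 0, 0], "spin": -1}
    - {"grip": -1, "slide": [0, 0, 0], "spin": -1}
    - {"grip": -1, "slide": [0, 0, 0], "spin": 0}
    - {"grip": -1, "slide": [0, 0, 0], "spin": 0}

```text
time: 2.1
tool_pos: [0.5838, -0.0457, 0.2301]
ee_rot: [-3.141, 0.0, 1.569]
wrist_force: [0.5, 0.9, 0.0]
width: 0.0936
finger_force: 0.0
```

Call:
arm_command:
  plan:
    - {"grip": -1, "slide": [0.07, 0.03, 0]}
    - {"grip": -1, "slide": [0.07, 0.03, 0]}
    - {"grip": -1, "slide": [0.07, 0.032, 0]}
    - {"grip": -1, "slide": [0, 0, 0.1]}
    - {"grip": -1, "slide": [0, 0, 0.1]}
    - {"grip": -1, "slide": [0, 0, 0.05]}
    - {"grip": -1, "slide": [0, 0, 0]}

```text
invalid input at $.plan[0]: expected keys grip, slide, spin
```

Call:
arm_command:
  plan:
    - {"grip": -1, "slide": [0.07, 0.03, 0], "spin": 0}
    - {"grip": -1, "slide": [0.07, 0.03, 0], "spin": 0}
    - {"grip": -1, "slide": [0.07, 0.032, 0], "spin": 0}
    - {"grip": -1, "slide": [0, 0, 0.1], "spin": 0}
    - {"grip": -1, "slide": [0, 0, 0.1], "spin": 0}
    - {"grip": -1, "slide": [0, 0, 0.05], "spin": 0}
    - {"grip": -1, "slide": [0, 0, 0], "spin": 0}
    - {"grip": -1, "slide": [0, 0, 0], "spin": 0}

```text
time: 3.1
tool_pos: [0.631, 0.0592, 0.1071]
ee_rot: [3.139, 0.0, 1.569]
wrist_force: [-0.0, 1.1, 0.2]
width: 0.0942
finger_force: 0.0
```

Call:
arm_command:
  plan:
    - {"grip": -1, "slide": [0, -0.002, 0.05], "spin": 0}
    - {"grip": -1, "slide": [0, 0, 0.05], "spin": 0}
    - {"grip": -1, "slide": [0, 0, 0.022], "spin": 0}
    - {"grip": 1, "slide": [0, 0, 0], "spin": 0}
    - {"grip": 1, "slide": [0, 0, 0], "spin": 0}
    - {"grip": 1, "slide": [0, 0, 0], "spin": 0}
    - {"grip": 1, "slide": [0, 0, 0], "spin": 0}
    - {"grip": 1, "slide": [0, 0, 0], "spin": 0}
    - {"grip": 1, "slide": [0, 0, 0], "spin": 0}

```text
time: 4.22
tool_pos: [0.6295, 0.0598, 0.0452]
ee_rot: [3.14, 0.0, 1.571]
wrist_force: [0.7, -0.6, 3.0]
width: 0.0557
finger_force: 30.0
```

Call:
arm_command:
  plan:
    - {"grip": 1, "slide": [0, 0, -0.08], "spin": 0}
    - {"grip": 1, "slide": [0, 0, -0.08], "spin": 0}
    - {"grip": 1, "slide": [-0.08, -0.06, 0], "spin": 0}
    - {"grip": 1, "slide": [-0.08, -0.06, 0], "spin": 0}
    - {"grip": 1, "slide": [-0.08, -0.06, 0], "spin": 0}
    - {"grip": 1, "slide": [-0.0856, -0.074, 0], "spin": 0}
    - {"grip": 1, "slide": [0, 0, 0], "spin": 0}
    - {"grip": 1, "slide": [0, 0, 0], "spin": 0}

```text
time: 5.22
tool_pos: [0.5018, -0.1027, 0.1239]
ee_rot: [-3.141, -0.001, 1.57]
wrist_force: [0.4, 0.3, -3.0]
width: 0.0555
finger_force: 30.0
```

Call:
arm_command:
  plan:
    - {"grip": 1, "slide": [0, 0, 0.06], "spin": 0}
    - {"grip": 1, "slide": [0, 0, 0.05], "spin": 0}
    - {"grip": 1, "slide": [0, 0, 0.02], "spin": 0}
    - {"grip": 1, "slide": [0, 0, 0.01], "spin": 0}
    - {"grip": 1, "slide": [0, 0, 0], "spin": 0}
    - {"grip": 1, "slide": [0, 0, 0], "spin": 0}

```text
time: 5.98
tool_pos: [0.5028, -0.1031, 0.0556]
ee_rot: [3.14, 0.001, 1.571]
wrist_force: [0.3, 0.8, -1.9]
width: 0.056
finger_force: 30.0
```

Call:
arm_command:
  plan:
    - {"grip": 1, "slide": [0, 0, 0.004], "spin": 0}
    - {"grip": 1, "slide": [0, 0, 0.003], "spin": 0}
    - {"grip": 1, "slide": [0, 0, 0], "spin": 0}

```text
time: 6.35
tool_pos: [0.5024, -0.1032, 0.0522]
ee_rot: [3.14, 0.001, 1.57]
wrist_force: [-2.4, 1.0, 5.0]
width: 0.0554
finger_force: 30.0
```

Contact registered, so I release and move to the second largest.

Call:
arm_command:
  plan:
    - {"grip": -1, "slide": [0, 0, 0], "spin": 0}
    - {"grip": -1, "slide": [0, 0, 0], "spin": 0}
    - {"grip": -1, "slide": [0, 0, 0], "spin": 0}
    - {"grip": -1, "slide": [0, 0, 0], "spin": 0}
    - {"grip": -1, "slide": [0, 0, -0.09], "spin": 0}
    - {"grip": -1, "slide": [0, 0, -0.09], "spin": 0}
    - {"grip": -1, "slide": [0.025, 0.1, 0], "spin": 0}
    - {"grip": -1, "slide": [0.025, 0.1, 0], "spin": 0}
    - {"grip": -1, "slide": [0.025, 0.087, 0], "spin": 0}
    - {"grip": -1, "slide": [0, 0, 0], "spin": 0}

```text
time: 7.6
tool_pos: [0.6471, -0.0645, 0.139]
ee_rot: [-3.14, -0.001, 1.572]
wrist_force: [-0.7, -0.4, -0.4]
width: 0.0939
finger_force: 0.0
```

Call:
arm_command:
  plan:
    - {"grip": -1, "slide": [0, 0, 0], "spin": 0}

```text
time: 7.72
tool_pos: [0.6449, -0.0656, 0.1404]
ee_rot: [-3.14, 0.0, 1.571]
wrist_force: [0.4, 0.6, -0.2]
width: 0.094
finger_force: 0.0
```

Call:
arm_command:
  plan:
    - {"grip": -1, "slide": [0, 0, 0.09], "spin": 0}
    - {"grip": -1, "slide": [0, 0, 0.08], "spin": 0}
    - {"grip": -1, "slide": [0, 0, 0.034], "spin": 0}
    - {"grip": -1, "slide": [0, 0, 0], "spin": 0}
    - {"grip": 1, "slide": [0, 0, 0], "spin": 0}
    - {"grip": 1, "slide": [0, 0, 0], "spin": 0}
    - {"grip": 1, "slide": [0, 0, 0], "spin": 0}
    - {"grip": 1, "slide": [0, 0, 0], "spin": 0}
    - {"grip": 1, "slide": [0, 0, 0], "spin": 0}
    - {"grip": 1, "slide": [0, 0, 0], "spin": 0}

```text
time: 8.98
tool_pos: [0.6456, -0.0655, 0.0391]
ee_rot: [3.141, 0.0, 1.571]
wrist_force: [-0.6, 0.1, 1.7]
width: 0.0476
finger_force: 30.0
```

Call:
arm_command:
  plan:
    - {"grip": 1, "slide": [0, 0, -0.09], "spin": 0}
    - {"grip": 1, "slide": [0, 0, -0.09], "spin": 0}
    - {"grip": 1, "slide": [0.03, -0.08, 0], "spin": 0}
    - {"grip": 1, "slide": [0.03, -0.08, 0], "spin": 0}
    - {"grip": 1, "slide": [0.0246, -0.08, 0], "spin": 0}
    - {"grip": 1, "slide": [0, -0.061, 0], "spin": 0}
    - {"grip": 1, "slide": [0, 0, 0.06], "spin": 0}
    - {"grip": 1, "slide": [0, 0, 0.06], "spin": 0}
    - {"grip": 1, "slide": [0, 0, 0.03], "spin": 0}
    - {"grip": 1, "slide": [0, 0, 0], "spin": 0}

```text
time: 10.22
tool_pos: [0.4939, -0.023, 0.0526]
ee_rot: [-3.138, -0.0, 1.571]
wrist_force: [-0.1, -0.2, -2.0]
width: 0.0477
finger_force: 30.0
```

Call:
arm_command:
  plan:
    - {"grip": 1, "slide": [0, 0, 0.005], "spin": 0}
    - {"grip": 1, "slide": [0, 0, 0], "spin": 0}

```text
time: 10.48
tool_pos: [0.4958, -0.0233, 0.0525]
ee_rot: [3.14, 0.0, 1.571]
wrist_force: [-0.6, 1.0, -2.9]
width: 0.0478
finger_force: 30.0
```

Call:
arm_command:
  plan:
    - {"grip": 1, "slide": [0, 0, 0.004], "spin": 0}
    - {"grip": 1, "slide": [0, 0, 0.004], "spin": 0}
    - {"grip": 1, "slide": [0, 0, 0.003], "spin": 0}
    - {"grip": 1, "slide": [0, 0, 0], "spin": 0}

```text
time: 10.98
tool_pos: [0.495, -0.0232, 0.046]
ee_rot: [3.141, 0.0, 1.571]
wrist_force: [0.6, 0.5, -1.2]
width: 0.0474
finger_force: 30.0
```

Call:
arm_command:
  plan:
    - {"grip": 1, "slide": [0, 0, 0.003], "spin": 0}
    - {"grip": 1, "slide": [0, 0, 0], "spin": 0}

```text
time: 11.22
tool_pos: [0.4951, -0.0232, 0.046]
ee_rot: [3.141, 0.0, 1.571]
wrist_force: [-4.0, 0.6, 7.2]
width: 0.0476
finger_force: 30.0
```

Call:
arm_command:
  plan:
    - {"grip": -1, "slide": [0, 0, 0], "spin": 0}
    - {"grip": -1, "slide": [0, 0, 0], "spin": 0}
    - {"grip": -1, "slide": [0, 0, 0], "spin": 0}
    - {"grip": -1, "slide": [0, 0, 0], "spin": 0}
    - {"grip": -1, "slide": [0, 0, -0.09], "spin": 0}
    - {"grip": -1, "slide": [0, 0, -0.09], "spin": 0}
    - {"grip": -1, "slide": [0.09, 0.045, 0], "spin": 0}
    - {"grip": -1, "slide": [0.09, 0.045, 0], "spin": 0}
    - {"grip": -1, "slide": [0.09, 0.045, 0], "spin": 0}
    - {"grip": -1, "slide": [0.09, 0.045, 0], "spin": 0}

```text
time: 12.48
tool_pos: [0.5857, 0.1582, 0.1344]
ee_rot: [3.141, 0.0, 1.57]
wrist_force: [1.1, -0.4, 0.9]
width: 0.0938
finger_force: 0.0
```

Call:
arm_command:
  plan:
    - {"grip": -1, "slide": [0.09, 0.045, 0], "spin": 0}
    - {"grip": -1, "slide": [0.0724, 0.034, 0], "spin": 0}
    - {"grip": -1, "slide": [0, 0, 0], "spin": 0}
    - {"grip": -1, "slide": [0, 0, 0], "spin": 0}

```text
time: 12.98
tool_pos: [0.6242, 0.2375, 0.1339]
ee_rot: [-3.141, 0.001, 1.571]
wrist_force: [-0.4, 0.3, 0.6]
width: 0.0938
finger_force: 0.0
```

Call:
arm_command:
  plan:
    - {"grip": -1, "slide": [0, 0, 0.09], "spin": 0}
    - {"grip": -1, "slide": [0, 0, 0.08], "spin": 0}
    - {"grip": -1, "slide": [0, 0, 0.026], "spin": 0}
    - {"grip": -1, "slide": [0, 0, 0], "spin": 0}
    - {"grip": 1, "slide": [0, 0, 0], "spin": 0}
    - {"grip": 1, "slide": [0, 0, 0], "spin": 0}
    - {"grip": 1, "slide": [0, 0, 0], "spin": 0}
    - {"grip": 1, "slide": [0, 0, 0], "spin": 0}
    - {"grip": 1, "slide": [0, 0, 0], "spin": 0}
    - {"grip": 1, "slide": [0, 0, 0], "spin": 0}

```text
time: 14.22
tool_pos: [0.6246, 0.238, 0.0364]
ee_rot: [3.142, 0.0, 1.571]
wrist_force: [0.5, 0.2, -0.1]
width: 0.0406
finger_force: 30.0
```

Call:
arm_command:
  plan:
    - {"grip": 1, "slide": [0, 0, 0], "spin": 0}

```text
time: 14.35
tool_pos: [0.6246, 0.238, 0.0364]
ee_rot: [-3.142, 0.0, 1.571]
wrist_force: [0.3, 0.8, 0.8]
width: 0.0406
finger_force: 30.0
```

Call:
arm_command:
  plan:
    - {"grip": 1, "slide": [0, 0, -0.09], "spin": 0}
    - {"grip": 1, "slide": [0, 0, -0.09], "spin": 0}
    - {"grip": 1, "slide": [-0.08, -0.06, 0], "spin": 0}
    - {"grip": 1, "slide": [-0.08, -0.06, 0], "spin": 0}
    - {"grip": 1, "slide": [-0.08, -0.06, 0], "spin": 0}
    - {"grip": 1, "slide": [-0.08, -0.06, 0], "spin": 0}
    - {"grip": 1, "slide": [-0.043, -0.033, 0], "spin": 0}
    - {"grip": 1, "slide": [0, 0, 0.07], "spin": 0}
    - {"grip": 1, "slide": [0, 0, 0.06], "spin": 0}
    - {"grip": 1, "slide": [0, 0, 0.02], "spin": 0}

```text
time: 15.6
tool_pos: [0.4862, 0.0564, 0.0493]
ee_rot: [-3.137, 0.0, 1.57]
wrist_force: [-0.3, 0.1, -1.0]
width: 0.0406
finger_force: 30.0
```

Call:
arm_command:
  plan:
    - {"grip": 1, "slide": [0, 0, 0.006], "spin": 0}
    - {"grip": 1, "slide": [0, 0, 0.004], "spin": 0}
    - {"grip": 1, "slide": [0, 0, 0], "spin": 0}

```text
time: 15.98
tool_pos: [0.4888, 0.0566, 0.0474]
ee_rot: [3.14, 0.0, 1.571]
wrist_force: [-0.9, -0.1, -0.9]
width: 0.0406
finger_force: 30.0
```

Call:
arm_command:
  plan:
    - {"grip": 1, "slide": [0, 0, 0.004], "spin": 0}
    - {"grip": 1, "slide": [0, 0, 0.003], "spin": 0}
    - {"grip": 1, "slide": [0, 0, 0], "spin": 0}

```text
time: 16.35
tool_pos: [0.4883, 0.0565, 0.0433]
ee_rot: [3.141, 0.0, 1.571]
wrist_force: [-0.8, 0.2, 1.6]
width: 0.0404
finger_force: 30.0
```

Call:
arm_command:
  plan:
    - {"grip": 1, "slide": [0, 0, 0.002], "spin": 0}
    - {"grip": 1, "slide": [0, 0, 0], "spin": 0}

```text
time: 16.6
tool_pos: [0.4883, 0.0565, 0.0433]
ee_rot: [3.141, 0.0, 1.571]
wrist_force: [-1.9, -0.2, 5.7]
width: 0.0406
finger_force: 30.0
```

Call:
arm_command:
  plan:
    - {"grip": -1, "slide": [0, 0, 0], "spin": 0}
    - {"grip": -1, "slide": [0, 0, 0], "spin": 0}
    - {"grip": -1, "slide": [0, 0, 0], "spin": 0}
    - {"grip": -1, "slide": [0, 0, 0], "spin": 0}
    - {"grip": -1, "slide": [0, 0, -0.1], "spin": 0}
    - {"grip": -1, "slide": [0, 0, -0.1], "spin": 0}
    - {"grip": -1, "slide": [-0.09, 0.05, 0], "spin": 0}
    - {"grip": -1, "slide": [-0.09, 0.05, 0], "spin": 0}
    - {"grip": -1, "slide": [-0.09, 0.05, 0], "spin": 0}
    - {"grip": -1, "slide": [-0.09, 0.05, 0], "spin": 0}

```text
time: 17.85
tool_pos: [0.5887, -0.1249, 0.1419]
ee_rot: [3.141, -0.0, 1.571]
wrist_force: [0.4, 0.1, 0.5]
width: 0.0938
finger_force: 0.0
```

Call:
arm_command:
  plan:
    - {"grip": -1, "slide": [-0.09, 0.05, 0], "spin": 0}
    - {"grip": -1, "slide": [-0.09, 0.0256, 0], "spin": 0}
    - {"grip": -1, "slide": [-0.032, 0, 0], "spin": 0}
    - {"grip": -1, "slide": [0, 0, 0], "spin": 0}
    - {"grip": -1, "slide": [0, 0, 0], "spin": 0}

```text
time: 18.48
tool_pos: [0.6255, -0.228, 0.1421]
ee_rot: [-3.141, -0.001, 1.572]
wrist_force: [0.1, 0.0, 0.4]
width: 0.0942
finger_force: 0.0
```

Call:
arm_command:
  plan:
    - {"grip": -1, "slide": [0, 0, 0.1], "spin": 0}
    - {"grip": -1, "slide": [-0.002, 0, 0.08], "spin": 0}
    - {"grip": -1, "slide": [0, 0, 0.034], "spin": 0}
    - {"grip": -1, "slide": [0, 0, 0], "spin": 0}
    - {"grip": 1, "slide": [0, 0, 0], "spin": 0}
    - {"grip": 1, "slide": [0, 0, 0], "spin": 0}
    - {"grip": 1, "slide": [0, 0, 0], "spin": 0}
    - {"grip": 1, "slide": [0, 0, 0], "spin": 0}
    - {"grip": 1, "slide": [0, 0, 0], "spin": 0}
    - {"grip": 1, "slide": [0, 0, 0], "spin": 0}

```text
time: 19.73
tool_pos: [0.6257, -0.2306, 0.0349]
ee_rot: [-3.141, -0.0, 1.57]
wrist_force: [0.7, 0.2, -0.1]
width: 0.0376
finger_force: 0.0
```

Call:
arm_command:
  plan:
    - {"grip": 1, "slide": [0, 0, 0], "spin": 0}
    - {"grip": 1, "slide": [0, 0, 0], "spin": 0}

```text
time: 19.98
tool_pos: [0.6257, -0.2305, 0.0349]
ee_rot: [-3.141, 0.0, 1.57]
wrist_force: [0.4, 0.2, -0.4]
width: 0.034
finger_force: 30.0
```

Call:
arm_command:
  plan:
    - {"grip": 1, "slide": [0, 0, -0.1], "spin": 0}
    - {"grip": 1, "slide": [0, 0, -0.1], "spin": 0}
    - {"grip": 1, "slide": [0.09, 0, 0], "spin": 0}
    - {"grip": 1, "slide": [0.09, -0.04, 0], "spin": 0}
    - {"grip": 1, "slide": [0.09, -0.04, 0], "spin": 0}
    - {"grip": 1, "slide": [0.09, -0.04, 0], "spin": 0}
    - {"grip": 1, "slide": [0.09, -0.04, 0], "spin": 0}
    - {"grip": 1, "slide": [0.09, -0.04, 0], "spin": 0}
    - {"grip": 1, "slide": [0.09, -0.04, 0], "spin": 0}
    - {"grip": 1, "slide": [0.09, -0.04, 0], "spin": 0}

```text
time: 21.22
tool_pos: [0.4849, 0.1309, 0.135]
ee_rot: [3.141, -0.0, 1.57]
wrist_force: [1.2, -0.4, -0.1]
width: 0.0335
finger_force: 30.0
```

Call:
arm_command:
  plan:
    - {"grip": 1, "slide": [0.011, -0.009, 0], "spin": 0}
    - {"grip": 1, "slide": [0, 0, 0], "spin": 0}
    - {"grip": 1, "slide": [0, 0, 0.08], "spin": 0}
    - {"grip": 1, "slide": [0, 0, 0.06], "spin": 0}
    - {"grip": 1, "slide": [0, 0, 0.03], "spin": 0}
    - {"grip": 1, "slide": [0, 0, 0.006], "spin": 0}
    - {"grip": 1, "slide": [0, 0, 0], "spin": 0}
    - {"grip": 1, "slide": [0, 0, 0], "spin": 0}

```text
time: 22.22
tool_pos: [0.4825, 0.1351, 0.0484]
ee_rot: [3.139, -0.0, 1.57]
wrist_force: [-0.0, 0.4, -0.3]
width: 0.0336
finger_force: 30.0
```

Call:
arm_command:
  plan:
    - {"grip": 1, "slide": [0, -0.001, 0.005], "spin": 0}
    - {"grip": 1, "slide": [0, 0, 0.004], "spin": 0}
    - {"grip": 1, "slide": [0, 0, 0.003], "spin": 0}
    - {"grip": 1, "slide": [0, 0, 0], "spin": 0}

```text
time: 22.72
tool_pos: [0.4809, 0.1351, 0.0418]
ee_rot: [3.141, 0.0, 1.571]
wrist_force: [-2.2, -0.3, 5.2]
width: 0.0335
finger_force: 30.0
```

Call:
arm_command:
  plan:
    - {"grip": 1, "slide": [0, 0, 0.002], "spin": 0}
    - {"grip": 1, "slide": [0, 0, 0], "spin": 0}

```text
time: 22.98
tool_pos: [0.4809, 0.1351, 0.0418]
ee_rot: [3.141, 0.0, 1.571]
wrist_force: [-4.2, -0.5, 10.2]
width: 0.0337
finger_force: 30.0
```

Call:
arm_command:
  plan:
    - {"grip": -1, "slide": [0, 0, 0], "spin": 0}
    - {"grip": -1, "slide": [0, 0, 0], "spin": 0}
    - {"grip": -1, "slide": [0, 0, 0], "spin": 0}
    - {"grip": -1, "slide": [0, 0, 0], "spin": 0}
    - {"grip": -1, "slide": [0, 0, -0.1], "spin": 0}
    - {"grip": -1, "slide": [0, 0, -0.1], "spin": 0}
    - {"grip": -1, "slide": [0, 0, -0.1], "spin": 0}
    - {"grip": -1, "slide": [0.1, -0.03, 0], "spin": 0}
    - {"grip": -1, "slide": [0.1, -0.03, 0], "spin": 0}
    - {"grip": -1, "slide": [0.1, -0.03, 0], "spin": 0}

```text
time: 24.22
tool_pos: [0.4355, 0.2863, 0.1901]
ee_rot: [3.141, -0.0, 1.57]
wrist_force: [0.9, -0.8, 0.5]
width: 0.0939
finger_force: 0.0
```

Call:
arm_command:
  plan:
    - {"grip": -1, "slide": [0.1, -0.03, 0], "spin": 0}
    - {"grip": -1, "slide": [0.1, -0.03, 0], "spin": 0}
    - {"grip": -1, "slide": [0, 0, 0], "spin": 0}

```text
time: 24.6
tool_pos: [0.4043, 0.3878, 0.1893]
ee_rot: [-3.141, -0.0, 1.576]
wrist_force: [0.3, -0.3, -0.4]
width: 0.0943
finger_force: 0.0
```

```bash
python3 - <<'E'
from m import *; from bench import camera_info,snapshot,sensors
k=4;ims={}
for n in("top","side"): ims[n]=snapshot(n)[:,:,::-1].copy(); cv2.imwrite(f"pics/{n}1.png",ims[n])
f=lambda e:((np.array(e[0])+.5)/k-.5)
for nm,p,h in(('largest',(.5024,-.103),.064),('large',(.4953,-.0232),.056),('medium',(.4882,.0565),.048),('small',(.4812,.136),.04)):
    for n in ims:
        ci=camera_info(n);e=blob(cv2.resize(ims[n],None,fx=k,fy=k,interpolation=cv2.INTER_CUBIC),glass,project(ci,[*p,h+.007])[0]*k,40)
        print(nm,n,None if e is None else ((ground(ci,[f(e)],h+.007)[0][:2]-p)*1000).round(1))
print(sensors.get_obs()['time'])
a=cv2.resize(ims["top"][120:290,110:400],(680,398));cv2.imwrite("pics/c3.png",a)
E
```

```text
largest top [ 0.2 -1.4]
largest side [-0.5  0.3]
large top [-0.1 -1. ]
large side [-0.9  0.4]
medium top [ 0.3 -0.8]
medium side [-0.7  1.2]
small top [ 0.1 -0.5]
small side [-0.8  1.9]
24.7
```

View pics/c3.png

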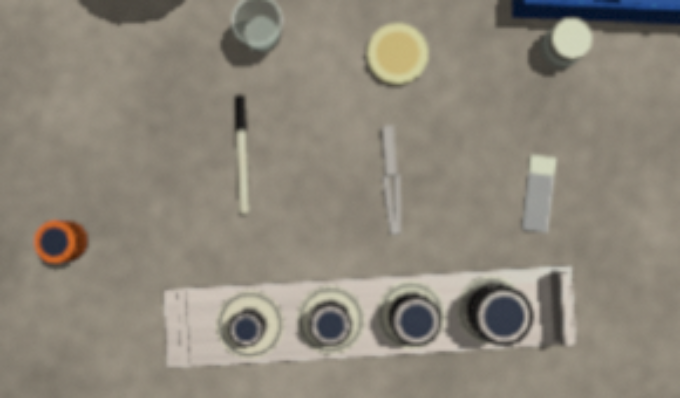

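View pics/side1.png

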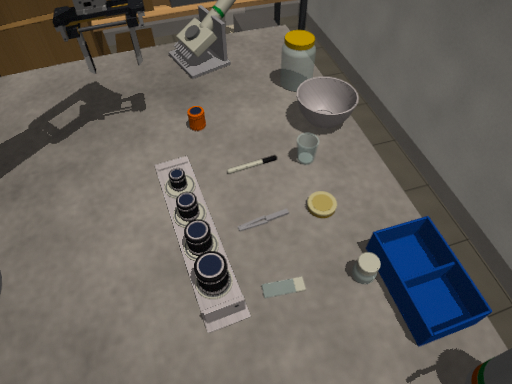

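Crop c3 shows the lenses upright in order on the seats: (246,328), (331,323), (415,320) and (501,315), with the largest beside the stop. The side view agrees, and the dish is still at (321,204). All lenses are within about 2 mm of their seat centres, so I hand the job in.

```bash
python3 -c "
from bench import ticket
print(ticket.close_job())"
```

```text
the job is handed in; nothing more can be done
None
```

I handed the job in at about 25 s: all four lenses stand upright, glass up, within about 2 mm of their seat centres by camera, ordered from the largest at the end stop to the smallest, and the dish was not touched.

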